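# Balance the brass check weight on a domed load sensor

### The arm

A 7-joint arm with a two-finger parallel gripper is mounted at the origin on the work surface. World frame = base frame: x ahead of the robot, y to its left, z up, the work surface at z = 0. Lengths are in m, angles in rad, forces in N, time in s.
With the tool pointing down it reaches from about 0.4 to 0.85 m from the base axis. Payload 4.5 kg.
Tool frame: the origin (TCP) lies between the finger pads; the fingertips stand r.finger_overhang ahead of it and the grasp point (between the pads) lies 8 mm behind it (r.finger_overhang is the distance from the TCP to the fingertips, in m); z points along the fingers, x is the direction in which the jaws open and shut, and the axes are right-handed (so a half turn about z gives the same grasp; the last joint's range is limited). The gripper opens to 88 mm and grips with 3 to 60 N. Pads are 18 mm wide; open, the fingers measure 123 mm over their backs; the gripper's body (75 mm by 187 mm) begins 45 mm behind the grasp point.
Start: joints at [1.267, 0.689, -0.195, 1.565, 0.157, 0.902, -0.215], TCP at [0.207, -0.59, 0.25] pointing down, gripper open.
Joint ranges: [-3.01, 3.01], [-0.46, 2.08], [-1.47, 1.51], [0.13, 2.56], [-1, 4.14], [0.04, 2.09], [-2.66, 2.66]. Speed limits (rad/s): [2.57, 2.57, 3.14, 3.14, 3.14, 3.14, 3.14].

### API

Orientations are given as a unit quaternion [x, y, z, w].
In Python, from plant import r gives the robot as it stands.
- The arm moves only by the tool move_arm, never from a script. Its argument "targets" is a list that holds one entry, the list of rows, each a list of 7 numbers: the turn, a rotation vector about the world's x, y, z in rad, then the shift along the world's x, y, z in m, then the opening, from 0 (shut) to 1 (fully open). A call has 1 to 5 rows; each row shifts and turns the pose as measured when the row begins; what a row does not reach is not made up. A row lasts 1/10 s, in which the tool goes at most 50 mm and 8.59 degrees, less where a joint would pass 70% of its speed; a pose out of reach is approached as far as the arm can. A call with a gripper value outside its range is refused whole. The fingers move at their own pace and stop on an object; "force" is the grip in N (left out, the last holds). Time passes only in rows, so rows that do not move let the fingers close. It gives the time, the measured TCP pose, the force and the opening at its end, in the units of the state.
- r.get_state(): the state, without advancing time (a new reading comes with each control period).
- r.snapshot(name): name is "side" or "top" or "wrist"; returns a dict with "frame" (480x640x3 uint8, red, green, blue), "K" (3x3 intrinsics, pixels), "D" ([k1, k2, p1, p2, k3] as OpenCV has them; the pictures are not rectified), "T" (4x4, takes a point from camera to world coordinates). Camera axes: x right, y up, looking along -z (the intrinsics and any distortion apply to the point x, -y, -z); pixel columns grow to the right and rows downward; lengths in m; the calibration is good to about 2 mm. A picture is of the moment at which its call begins. There is no depth.
- r.finish_job(): hands the job in, once; it reports no verdict.
Trained networks look in a picture, given as the dict that the camera call returned (one of the last four; its "shot" number tells which), for a name from the list of things; names that differ only in an ending like _2 or _b are one class to them, and where a whole thing is asked for, a point or a joint stands for the part that bears it (a point fixed in the world has none). Each returns a list of dicts, best first, with "score" (0 to 1); they miss things now and then, are a little off and sometimes report something else, mostly with a low value. They report only what shows in the picture. A call takes as long as a camera call.
- r.find_in(picture, query): "centre" ([row, column] in pixels, amid what is visible of it).
The state is a dict: "clock": time; "q": joint angles; "qd": joint speeds; "joint_torque": joint torques, N m; "tool_pos": TCP position; "eef_rot": TCP orientation; "contact_force": force on the tool from outside, world axes, zero at the start; "moment": the same for the moment, N m; "opening": opening from 0.0 (shut) to 1.0 (fully open).
Only numpy, scipy, OpenCV 4.12 (cv2) and the standard library are available. Lean on these libraries where they do the work, as an engineer would, in place of code of your own. Each camera call takes 0.05 s, during which the arm holds its last target. There are 200 camera calls.

### The job

The bench load sensor is due for its check. Pick up the brass weight and set it down gently on the crown of the sensor's domed steel button, so that it balances there upright and stays when you let go. Leave the steel weight, the blue weight and the flask where they are.

Things in the scene. Friction and masses are not known exactly. Their poses are not given: they have to be found in the camera images.
- brass_weight: Brass (golden yellow) 500 g check weight, standing upright and loose on the bench: a round body 56 mm in diameter and 20 mm high, flat underneath, with an upright round grip 24 mm in diameter and 30 mm tall on its centre (50 mm high in all). Origin: centre of its underside; z points up its axis. Take it by the grip, any direction from above.
- steel_weight: Bystander of the same shape and size as the brass weight, in silver-grey steel, loose on the bench. Origin: centre of its underside. To be left alone.
- blue_weight: Bystander of the same shape and size as the brass weight, painted blue, loose on the bench. Origin: centre of its underside. To be left alone.
- sensor: The load sensor: a white drum with a blue band, 94 mm in diameter on a dark 110 mm foot, fixed to the bench, with a polished steel dome on top; 60 mm high in all. Origin: centre of its underside; z points up.
- crown (a point): The top point of the load sensor's steel dome, on the sensor's axis 60 mm above the bench. The dome is 80 mm across and a spherical cap of 75 mm radius, falling about 12 mm from crown to edge. z points up. A weight set down off the crown leans over by roughly 1 degree for each mm.
- flask: Bystander: small clear culture flask with an orange cap, lying flat and loose, about 50 mm wide, 100 mm long with its cap and 27 mm high. Origin: on its underside, near the middle of its length; y points to the cap. To be left alone.
- rack: Bystander: green tube rack 60 x 130 mm, 35 mm high, fixed, with capped tubes up to 67 mm above the bench. Origin: centre of its underside; its length is along y.

How it is judged:
On the way:
1. the brass weight is lifted clear of the bench (height (world z) of brass_weight above 0.065 m), for 0.1 s.
At the end, for the whole second after the job is handed in: The brass weight rests, released and still, on the dome: the centre of its underside within 15 mm of the crown sideways and within 6 mm of it in height, and the weight leaning less than 12 degrees. The bystanders were not moved more than 15 mm (horizontal distance between brass_weight and crown below 0.015 m and z of brass_weight in the frame of crown between -0.006 and 0.006 m and angle between brass_weight's own z axis and vertical below 0.21 rad and linear speed of brass_weight below 0.03 m/s and angular speed of brass_weight below 0.5 rad/s); the robot touches nothing.
It fails at once if the brass weight was let fall onto the dome (moving faster than 0.4 m/s just above it, a drop of more than about 10 mm) (horizontal distance between brass_weight and crown below 0.03 m and z of brass_weight in the frame of crown below 0.015 m and linear speed of brass_weight above 0.4 m/s).
It fails at once if the brass weight was rammed onto the sensor (a contact force over 60 N) (contact force between brass_weight and sensor above 60 N).
It fails at once if the steel weight was moved more than 15 mm (distance of steel_weight from where it was at the start of the episode above 0.015 m).
It fails at once if the blue weight was moved more than 15 mm (distance of blue_weight from where it was at the start of the episode above 0.015 m).
It fails at once if the flask was moved more than 15 mm (distance of flask from where it was at the start of the episode above 0.015 m).
It also fails if it takes over 38 s, if anything falls off the work surface, if the arm or the gripper's body presses on something with over 40 N, if the wrist force passes 120 N, or if a joint passes its speed limit or range.

## Working session

There is one attempt and no reset: what is moved stays moved. The work goes in short steps, Python scripts to look and compute and a tool call to move; the robot and the scene stay as the last step left them, time stands still between calls to the robot, and variables do not carry over. Pictures are saved under pics/ and viewed, about 8 in all and at most 12, crops included, and the job is handed in when it is done.

Besides the shell and the picture viewer there is one more tool, called after "Emit:" as name([rows], argument=value, ...), one row to a line, values as JSON. move_arm: Moves the arm, as the interface text tells. Its arguments: {"type":"object","properties":{"targets":{"type":"array","items":{"type":"array","items":{"type":"array","items":{"type":"number"}}}},"force":{"type":"number"}},"required":["targets"]}

```bash
mkdir -p pics
cat > h.py <<'E'
import numpy as np, cv2
from plant import r
def ray(p,rc):
    u=cv2.undistortPoints(np.array([[[rc[1],rc[0]]]],float),np.array(p["K"],float),np.array(p["D"],float))[0,0]
    T=np.array(p["T"]); d=T[:3,:3]@np.array([u[0],-u[1],-1.]); return T[:3,3],d
def at(p,rc,z):
    o,d=ray(p,rc); return (o+d*(z-o[2])/d[2])
def proj(p,X):
    T=np.array(p["T"]); c=T[:3,:3].T@(np.array(X)-T[:3,3]); c=c*[1,-1,-1]
    q,_=cv2.projectPoints(c[None],np.zeros(3),np.zeros(3),np.array(p["K"],float),np.array(p["D"],float)); return q[0,0][::-1]
def save(p,n): cv2.imwrite("pics/"+n,p["frame"][:,:,::-1])
E
cat > a.py <<'E'
from h import *
np.set_printoptions(precision=3,suppress=True)
for c in("top","side"):
    p=r.snapshot(c); save(p,c+"1.png"); print(c,np.array(p["T"])[:3,3])
    for n,z in (("brass_weight",.025),("steel_weight",.025),("blue_weight",.025),("sensor",.04),("flask",.013),("rack",.04)):
        for f in r.find_in(p,n)[:2]: print(n,round(f["score"],2),np.round(f["centre"]),at(p,f["centre"],z))
print(r.get_state()["tool_pos"],r.get_state()["eef_rot"],r.finger_overhang,r.get_state()["clock"])
E
python3 a.py
```

```text
top [ 0.489 -0.03   1.088]
brass_weight 0.68 [223. 384.] [ 0.604 -0.191  0.025]
brass_weight 0.35 [277. 325.] [ 0.472 -0.047  0.025]
steel_weight 0.78 [255. 229.] [0.523 0.187 0.025]
blue_weight 0.58 [278. 326.] [ 0.468 -0.05   0.025]
sensor 0.61 [226. 283.] [0.594 0.056 0.04 ]
flask 0.81 [252. 154.] [0.531 0.375 0.013]
rack 0.73 [228. 472.] [ 0.592 -0.403  0.04 ]
rack 0.36 [225. 383.] [ 0.597 -0.185  0.04 ]
side [ 0.305 -0.67   0.861]
brass_weight 0.73 [306. 370.] [ 0.598 -0.191  0.025]
steel_weight 0.59 [197. 280.] [0.524 0.174 0.025]
blue_weight 0.87 [273. 287.] [ 0.467 -0.053  0.025]
sensor 0.7 [305. 372.] [ 0.596 -0.199  0.04 ]
sensor 0.57 [223. 325.] [0.59  0.041 0.04 ]
flask 0.56 [149. 259.] [0.53  0.389 0.013]
rack 0.78 [411. 419.] [ 0.582 -0.423  0.04 ]
[ 0.207 -0.59   0.25 ] [ 0.816 -0.578  0.     0.   ] 0.011 0.7
```

View pics/top1.png

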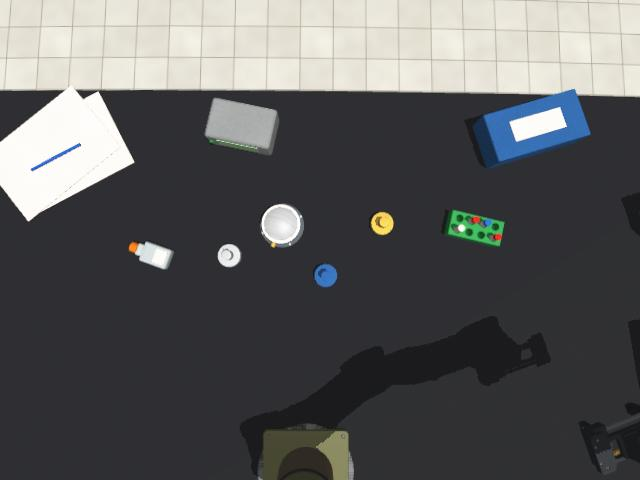

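View pics/side1.png

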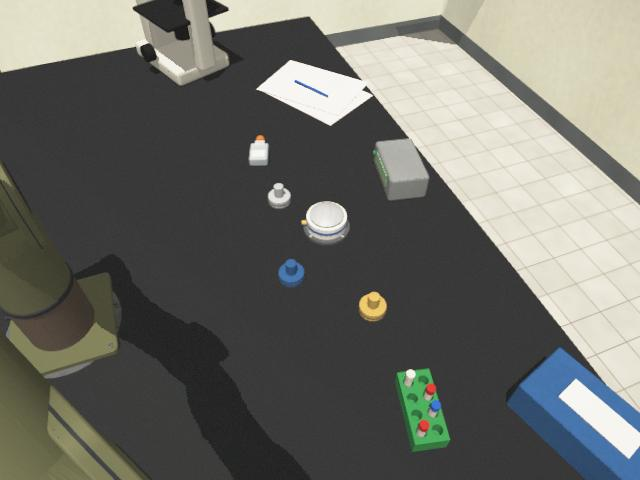

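The top view shows brass at (col 382, row 223), the sensor at (282, 225), blue at (326, 275) and steel at (229, 255). The side view agrees. The networks' sensor hit at (372, 305) in the side view is wrong, because that is the brass weight. Brass is at about (0.60, -0.19) and the sensor at about (0.593, 0.05).

Emit:
move_arm([
  [[0,0,0,0.033,0.033,0,1],[0,0,0,0.033,0.033,0,1],[0,0,0,0.033,0.033,0,1],[0,0,0,0.033,0.033,0,1],[0,0,0,0.033,0.033,0,1]],
])

```text
clock: 1.2
tool_pos: [0.3681, -0.4266, 0.2498]
eef_rot: [0.81, -0.586, 0.001, 0.004]
contact_force: [1.5, -0.2, -0.2]
opening: 1.0
```

Emit:
move_arm([
  [[0,0,0,0.033,0.033,0,1],[0,0,0,0.033,0.033,0,1],[0,0,0,0.033,0.033,0,1],[0,0,0,0.033,0.033,0,1],[0,0,0,0.033,0.033,0,1]],
])

```text
clock: 1.7
tool_pos: [0.5394, -0.2544, 0.2509]
eef_rot: [0.81, -0.586, 0.002, 0.004]
contact_force: [0.7, -0.6, 0.6]
opening: 0.996
```

Emit:
move_arm([
  [[0,0,0,0.025,0.03,-0.03,1],[0,0,0,0.02,0.03,-0.03,1],[0,0,0,0,0,-0.03,1],[0,0,0,0,0,0,1],[0,0,0,0,0,0,1]],
])

```text
clock: 2.2
tool_pos: [0.5944, -0.1818, 0.1609]
eef_rot: [0.814, -0.58, 0.006, -0.001]
contact_force: [-0.2, -0.4, 1.1]
opening: 1.001
```

```bash
cat > w.py <<'E'
from h import *
import sys
np.set_printoptions(precision=4,suppress=True)
p=r.snapshot("wrist"); save(p,sys.argv[1]); s=r.get_state(); print(s["clock"],s["tool_pos"],s["eef_rot"],np.array(p["T"])[:3,3])
for n in("brass_weight","sensor"):
    for f in r.find_in(p,n)[:1]: print(n,f["score"],np.round(f["centre"]),at(p,f["centre"],.04))
# colour-blob of brass
h=cv2.cvtColor(p["frame"],cv2.COLOR_RGB2HSV); m=cv2.inRange(h,(15,90,60),(35,255,255))
n,l,st,ce=cv2.connectedComponentsWithStats(m)
for i in np.argsort(-st[1:,4])[:2]+1: print("blob",st[i],ce[i],at(p,ce[i][::-1],.02))
E
python3 w.py w1.png
```

```text
2.25 [ 0.5938 -0.1825  0.1609] [ 0.814  -0.5808  0.0054 -0.0008] [ 0.6701 -0.1552  0.2987]
brass_weight 0.84 [212. 324.] [ 0.6123 -0.1806  0.04  ]
sensor 0.71 [121.  43.] [0.6107 0.0292 0.04  ]
blob [ 287  429  353   20 4604] [484.9457 440.2732] [ 0.4306 -0.4231  0.02  ]
blob [ 290  171   83   76 4202] [326.5735 208.3839] [ 0.6118 -0.1837  0.02  ]
```

View pics/w1.png

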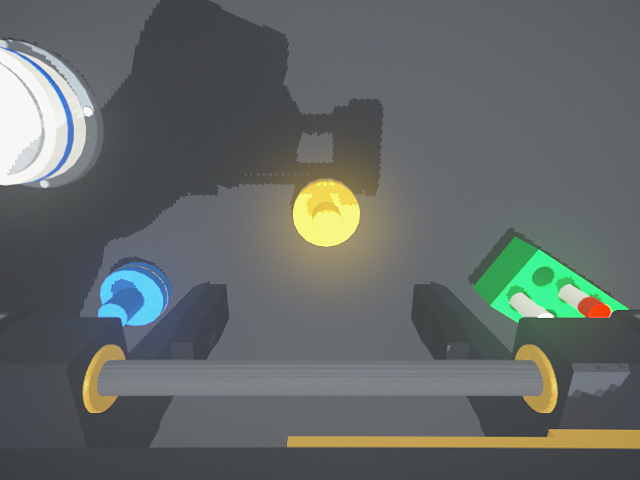

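The wrist view shows the brass weight alone, ahead of the jaws at about (326, 212), with the sensor top left and the rack at right. I'll refine the brass axis by fitting a silhouette of its known shape in the top, side and wrist pictures.

```bash
cat > fit.py <<'E'
from h import *
from scipy.optimize import minimize
np.set_printoptions(precision=4,suppress=True)
t=np.linspace(0,2*np.pi,40); ring=lambda R,z:np.c_[R*np.cos(t),R*np.sin(t),0*t+z]
def P(p,X): return np.array([proj(p,x)[::-1] for x in X])
def fit(c,x0):
    p=r.snapshot(c); h=cv2.cvtColor(p["frame"],cv2.COLOR_RGB2HSV)
    m=cv2.inRange(h,(12,80,50),(38,255,255))
    q=proj(p,[*x0,.02]); w=70 if c=="wrist" else 35; k=np.zeros_like(m); cv2.circle(k,(int(q[1]),int(q[0])),w,255,-1); m&=k
    m=cv2.morphologyEx(m,cv2.MORPH_CLOSE,np.ones((7,7)))
    def sil(xy):
        s=np.zeros(m.shape,np.uint8)
        for rs in([ring(.028,0),ring(.028,.02)],[ring(.012,.02),ring(.012,.05)]):
            H=cv2.convexHull((P(p,np.vstack(rs)+[*xy,0])*16).astype(np.int32)); cv2.fillPoly(s,[H],255,cv2.LINE_AA,4)
        return s
    f=lambda xy:np.abs(sil(xy).astype(float)-m).sum()/255
    b=minimize(f,x0,method="Nelder-Mead",options=dict(initial_simplex=np.array([x0,[x0[0]+.006,x0[1]],[x0[0],x0[1]+.006]]),xatol=2e-4))
    print(c,b.x,b.fun,(m>0).sum())
for c in("top","side","wrist"): fit(c,[.606,-.187])
print(r.get_state()["tool_pos"])
E
python3 fit.py
```

```text
top [ 0.6097 -0.2439] 481.1294117647059 942
side [ 0.6061 -0.1853] 51.62352941176471 670
wrist [ 0.611  -0.1823] 1215.3882352941177 4966
[ 0.5941 -0.1835  0.1617]
```

Emit:
move_arm([
  [[0,0,0,0.014,-0.001,-0.02,1],[0,0,0,0,0,-0.03,1],[0,0,0,0,0,-0.03,1],[0,0,0,0,0,-0.015,1],[0,0,0,0,0,0,1]],
])

```text
clock: 3.0
tool_pos: [0.6111, -0.1887, 0.0696]
eef_rot: [0.812, -0.583, 0.012, -0.003]
contact_force: [-0.4, 0.7, -0.1]
opening: 1.002
```

```bash
python3 w.py w2.png; python3 fit.py | grep -v top
```

```text
3.05 [ 0.6116 -0.189   0.0706] [ 0.812  -0.5835  0.0126 -0.0028] [ 0.6854 -0.162   0.208 ]
brass_weight 0.62 [270. 306.] [ 0.6173 -0.1799  0.04  ]
blob [ 261  222   96   98 7040] [308.7932 270.7496] [ 0.6092 -0.184   0.02  ]
blob [ 287  429  353   20 4608] [484.9449 440.2793] [ 0.5254 -0.3416  0.02  ]
side [ 0.606  -0.1862] 52.831372549019605 669
wrist [ 0.6068 -0.1849] 634.0509803921568 7463
[ 0.6131 -0.1888  0.0724]
```

View pics/w2.png

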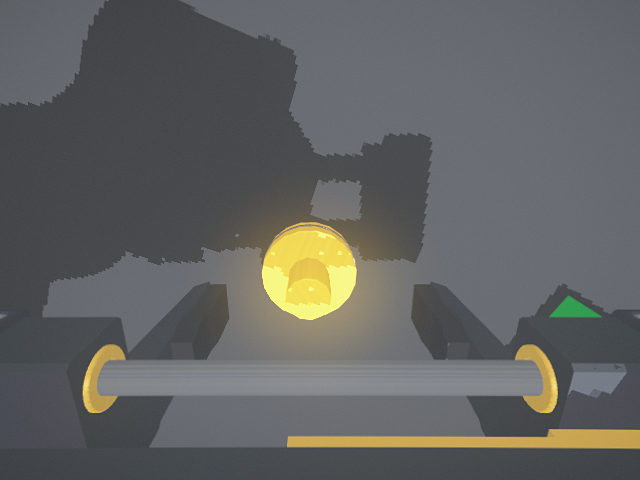

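Wrist and side fits now agree on (0.607, -0.185). I'm taking out the 1.5° tool tilt and going down to the grip.

Emit:
move_arm([
  [[0.01,0.024,0,-0.006,0.004,0,1],[0,0,0,0,0,-0.02,1],[0,0,0,0,0,-0.013,1],[0,0,0,0,0,0,1]],
], force=25)

```text
clock: 3.7
tool_pos: [0.6081, -0.1844, 0.0415]
eef_rot: [0.812, -0.583, 0.002, -0.001]
contact_force: [-0.9, -0.7, 0.1]
opening: 1.002
```

Emit:
move_arm([
  [[0,0,0,0,0,-0.006,1],[0,0,0,0,0,0,0],[0,0,0,0,0,0,0],[0,0,0,0,0,0,0],[0,0,0,0,0,0,0]],
], force=25)

```text
clock: 4.2
tool_pos: [0.6089, -0.1845, 0.0366]
eef_rot: [0.812, -0.583, 0.003, -0.002]
contact_force: [0.0, 1.0, 1.0]
opening: 0.656
```

Emit:
move_arm([
  [[0,0,0,0,0,0,0],[0,0,0,0,0,0,0]],
])

```text
clock: 4.4
tool_pos: [0.6092, -0.1846, 0.0371]
eef_rot: [0.812, -0.583, 0.003, -0.002]
contact_force: [0.3, -0.5, 0.6]
opening: 0.479
```

Emit:
move_arm([
  [[0,0,0,0,0,0,0],[0,0,0,0,0,0,0],[0,0,0,0,0,0,0],[0,0,0,0,0,0,0],[0,0,0,0,0,0,0]],
])

```text
clock: 4.9
tool_pos: [0.6091, -0.1842, 0.0373]
eef_rot: [0.812, -0.583, 0.003, -0.002]
contact_force: [-0.0, 0.1, 0.4]
opening: 0.263
```

Emit:
move_arm([
  [[0,0,0,0,0,0,0],[0,0,0,0,0,0.02,0],[0,0,0,0,0,0.035,0],[0,0,0,0,0,0.035,0],[0,0,0,0,0,0.03,0]],
], force=35)

```text
clock: 5.4
tool_pos: [0.6018, -0.1829, 0.1524]
eef_rot: [0.812, -0.583, -0.006, 0.002]
contact_force: [0.3, -0.5, -3.5]
opening: 0.265
```

```bash
cat > sens.py <<'E'
from h import *
np.set_printoptions(precision=4,suppress=True)
for c in("top","side","wrist"):
    p=r.snapshot(c); save(p,c+"2.png")
    for f in r.find_in(p,"sensor")[:2]: print(c,f["score"],np.round(f["centre"],1),at(p,f["centre"],.045))
print(r.get_state()["tool_pos"],r.get_state()["contact_force"],r.get_state()["eef_rot"],r.get_state()["opening"])
a=[cv2.imread("pics/%s2.png"%c) for c in("top","side")]
a[0]=cv2.resize(a[0][170:280,220:440],None,fx=3,fy=3,interpolation=3); a[1]=cv2.resize(a[1][170:340,250:410],None,fx=3,fy=3,interpolation=3)[:330]
cv2.imwrite("pics/c2.png",np.hstack([a[0][:330,:300],a[1]]))
E
python3 sens.py
```

```text
top 0.71 [228.7 283.2] [0.5864 0.0543 0.045 ]
side 0.66 [227.5 321.8] [0.5764 0.0277 0.045 ]
wrist 0.78 [127.   37.2] [0.6152 0.0223 0.045 ]
[ 0.6011 -0.1826  0.1497] [ 0.7466  0.2681 -4.3464] [ 0.8125 -0.5829 -0.0068  0.0023] 0.26083425811913824
```

View pics/c2.png

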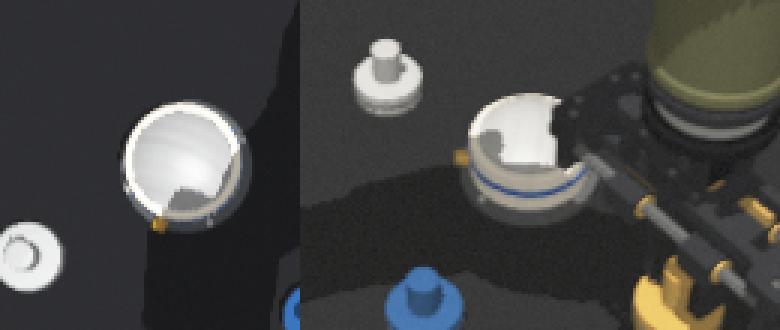

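The brass weight is lifted: the wrist carries about 4.3 N and the opening is 0.26, matching a 24 mm grip. The left crop (top view) shows the sensor's white drum and dome unobstructed. I'll fit the drum outline in the first, unobstructed pictures.

```bash
cat > fs.py <<'E'
from h import *
from scipy.optimize import minimize
np.set_printoptions(precision=4,suppress=True)
t=np.linspace(0,2*np.pi,60); ring=lambda R,z:np.c_[R*np.cos(t),R*np.sin(t),0*t+z]
out=[]
for c in("top","side"):
    p=r.snapshot(c); im=cv2.imread("pics/%s1.png"%c); q=proj(p,[.592,.05,.03])
    m=((im.max(2)>115)*255).astype(np.uint8); k=np.zeros_like(m); cv2.circle(k,(int(q[1]),int(q[0])),32,255,-1); m&=k
    n,l,st,ce=cv2.connectedComponentsWithStats(m); m=((l==1+np.argmax(st[1:,4]))*255).astype(np.uint8)
    m=cv2.morphologyEx(cv2.morphologyEx(m,cv2.MORPH_CLOSE,np.ones((9,9))),cv2.MORPH_OPEN,np.ones((7,7)))
    H=lambda xyb:cv2.convexHull((np.array([proj(p,x)[::-1] for x in np.vstack([ring(.047,xyb[2]),ring(.047,.048)])+[*xyb[:2],0]])*16).astype(np.int32))
    def sil(x):
        s=np.zeros(m.shape,np.uint8); cv2.fillPoly(s,[H(x)],255,cv2.LINE_AA,4); return s
    f=lambda x:np.abs(sil(x).astype(float)-m).sum()/255
    b=min((minimize(f,x0,method="Nelder-Mead",options=dict(initial_simplex=np.array([x0,np.add(x0,[.008,0,0]),np.add(x0,[0,.008,0]),np.add(x0,[0,0,.015])]))) for x0 in ([.592,.05,.015],[.588,.054,.02])),key=lambda b:b.fun)
    print(c,b.x,b.fun,(m>0).sum())
    o=cv2.resize(im,None,fx=6,fy=6,interpolation=cv2.INTER_CUBIC); cv2.polylines(o,[(H(b.x)*6//16)],True,(0,0,255),1)
    y,x=(q*6).astype(int); out.append(o[y-195:y+195,x-195:x+195])
cv2.imwrite("pics/fs.png",np.hstack(out))
E
python3 fs.py
```

```text
top [0.598  0.0589 0.013 ] 100.20392156862745 1423
side [0.5984 0.0562 0.0116] 55.63137254901961 1451
```

View pics/fs.png

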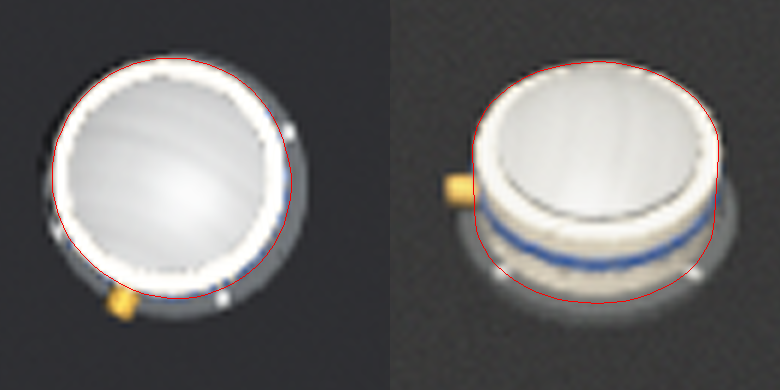

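The outlines fit well in both views. The crown is at about (0.598, 0.057).

Emit:
move_arm([
  [[-0.004,-0.014,0,0,0.03,0,0],[0,0,0,0,0.04,0,0],[0,0,0,0,0.04,0,0],[0,0,0,0,0.04,0,0],[0,0,0,0,0.04,0,0]],
])

```text
clock: 6.3
tool_pos: [0.597, 0.0015, 0.1428]
eef_rot: [0.808, -0.59, -0.001, 0.006]
contact_force: [1.3, 0.7, -3.4]
opening: 0.258
```

Emit:
move_arm([
  [[0,0,0,0,0.03,0,0],[0,0,0,0,0.015,0,0],[0,0,0,0,0,0,0],[0,0,0,0,0,0,0]],
])

```text
clock: 6.7
tool_pos: [0.594, 0.0586, 0.1381]
eef_rot: [0.812, -0.584, -0.006, 0.006]
contact_force: [1.0, 0.8, -3.4]
opening: 0.26
```

Emit:
move_arm([
  [[0.003,-0.017,0,0.005,-0.001,-0.01,0],[0,0,0,0,0,-0.015,0],[0,0,0,0,0,0,0],[0,0,0,0,0,0,0]],
])

```text
clock: 7.1
tool_pos: [0.5991, 0.0495, 0.1113]
eef_rot: [0.809, -0.588, 0.001, 0.002]
contact_force: [0.2, -0.4, -3.4]
opening: 0.263
```

```bash
cat > f2.py <<'E'
from h import *
from scipy.optimize import minimize
import sys
np.set_printoptions(precision=4,suppress=True)
s=r.get_state(); print(s["clock"],s["tool_pos"],s["eef_rot"],s["contact_force"])
p=r.snapshot("side"); im=p["frame"][:,:,::-1]; t=np.linspace(0,2*np.pi,40)
q=proj(p,[.598,.057,.07]).astype(int); y,x=q
cv2.imwrite("pics/"+sys.argv[1],cv2.resize(im[y-60:y+60,x-80:x+80],None,fx=5,fy=5,interpolation=cv2.INTER_CUBIC))
for n in("brass_weight",):
    for f in r.find_in(p,n)[:1]: print(n,f["score"],f["centre"],"expect",proj(p,[.598,.057,s["tool_pos"][2]-.037+.015]))
E
python3 f2.py s3.png
```

```text
7.1 [0.5991 0.0495 0.1113] [ 0.8092 -0.5875  0.0012  0.0019] [ 0.1548 -0.3922 -3.4034]
brass_weight 0.65 [208.0, 325.0] expect [202.4852 326.298 ]
```

View pics/s3.png

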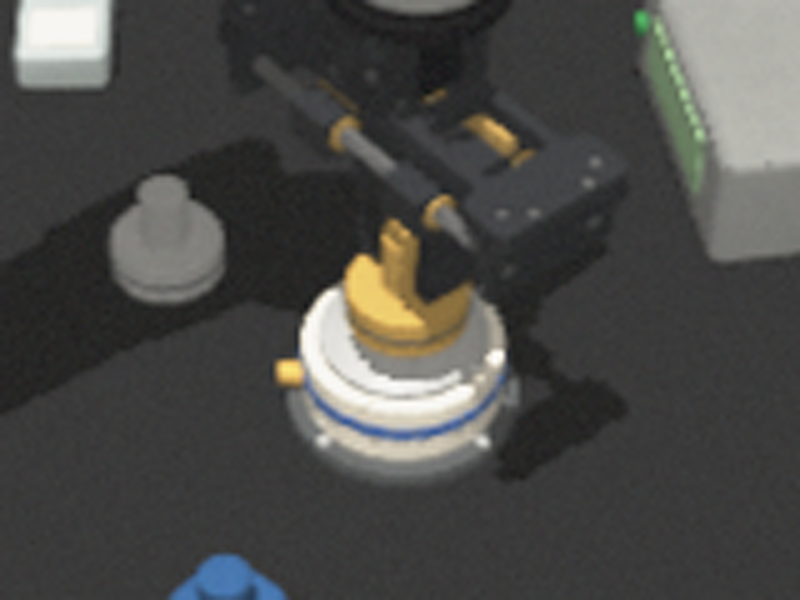

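The brass weight is held upright over the dome, at about (405, 310) in the crop, with a visible gap. It needs 7 mm more in y, then a slow descent.

Emit:
move_arm([
  [[0,0,0,0,0.007,-0.003,0],[0,0,0,0,0,-0.003,0],[0,0,0,0,0,0,0],[0,0,0,0,0,0,0]],
])

```text
clock: 7.6
tool_pos: [0.6, 0.0577, 0.1066]
eef_rot: [0.809, -0.587, 0.002, 0.001]
contact_force: [-0.3, -0.1, -3.6]
opening: 0.265
```

Emit:
move_arm([
  [[0,0,0,-0.001,0,-0.003,0],[0,0,0,0,0,-0.002,0],[0,0,0,0,0,0,0]],
])

```text
clock: 7.9
tool_pos: [0.599, 0.0577, 0.1014]
eef_rot: [0.809, -0.587, 0.002, 0.001]
contact_force: [0.5, -0.1, -4.0]
opening: 0.262
```

Emit:
move_arm([
  [[0,0,0,0,0,-0.0015,0],[0,0,0,0,0,0,0]],
])

```text
clock: 8.1
tool_pos: [0.5989, 0.0576, 0.0997]
eef_rot: [0.809, -0.587, 0.002, 0.001]
contact_force: [-0.6, -0.1, -4.5]
opening: 0.262
```

Emit:
move_arm([
  [[0,0,0,0,0,-0.0015,0],[0,0,0,0,0,0,0]],
])

```text
clock: 8.3
tool_pos: [0.599, 0.0575, 0.098]
eef_rot: [0.809, -0.587, 0.002, 0.001]
contact_force: [-0.3, 0.4, -4.0]
opening: 0.261
```

Emit:
move_arm([
  [[0,0,0,0,0,-0.001,0],[0,0,0,0,0,0,0]],
])

```text
clock: 8.5
tool_pos: [0.5992, 0.0576, 0.0972]
eef_rot: [0.809, -0.587, 0.002, 0.001]
contact_force: [-0.5, -0.9, -5.0]
opening: 0.258
```

Emit:
move_arm([
  [[0,0,0,0,0,-0.0015,0],[0,0,0,0,0,0,0]],
])

```text
clock: 8.7
tool_pos: [0.5994, 0.0576, 0.0972]
eef_rot: [0.809, -0.587, 0.003, 0.0]
contact_force: [-0.3, -0.2, -4.0]
opening: 0.263
```

Emit:
move_arm([
  [[0,0,0,0,0,-0.001,0],[0,0,0,0,0,0,0]],
])

```text
clock: 8.9
tool_pos: [0.5996, 0.0576, 0.0971]
eef_rot: [0.809, -0.587, 0.003, 0.0]
contact_force: [0.4, -0.2, -2.3]
opening: 0.262
```

Emit:
move_arm([
  [[0,0,0,0,0,-0.0015,0],[0,0,0,0,0,0,0]],
])

```text
clock: 9.1
tool_pos: [0.5996, 0.0576, 0.0971]
eef_rot: [0.809, -0.588, 0.003, -0.0]
contact_force: [-0.0, -0.2, -2.0]
opening: 0.265
```

Emit:
move_arm([
  [[0,0,0,0,0,-0.001,0],[0,0,0,0,0,0,0]],
])

```text
clock: 9.3
tool_pos: [0.5996, 0.0575, 0.097]
eef_rot: [0.809, -0.588, 0.003, -0.0]
contact_force: [-1.9, -1.5, 0.5]
opening: 0.257
```

The weight is on the dome: height has stalled at 0.097 and the carried load has gone. I'm easing the grip, then releasing.

Emit:
move_arm([
  [[0,0,0,0,0,0,0],[0,0,0,0,0,0,0.26],[0,0,0,0,0,0,0.29],[0,0,0,0,0,0,0.32],[0,0,0,0,0,0,0.36]],
], force=5)

```text
clock: 9.8
tool_pos: [0.6011, 0.0575, 0.0965]
eef_rot: [0.809, -0.588, 0.004, -0.001]
contact_force: [0.3, 0.2, -0.2]
opening: 0.356
```

```bash
python3 f2.py s4.png
```

```text
9.8 [0.6011 0.0575 0.0965] [ 0.8091 -0.5877  0.0043 -0.001 ] [ 0.2668  0.1545 -0.2329]
brass_weight 0.61 [212.1, 322.4] expect [207.1816 326.2112]
```

View pics/s4.png

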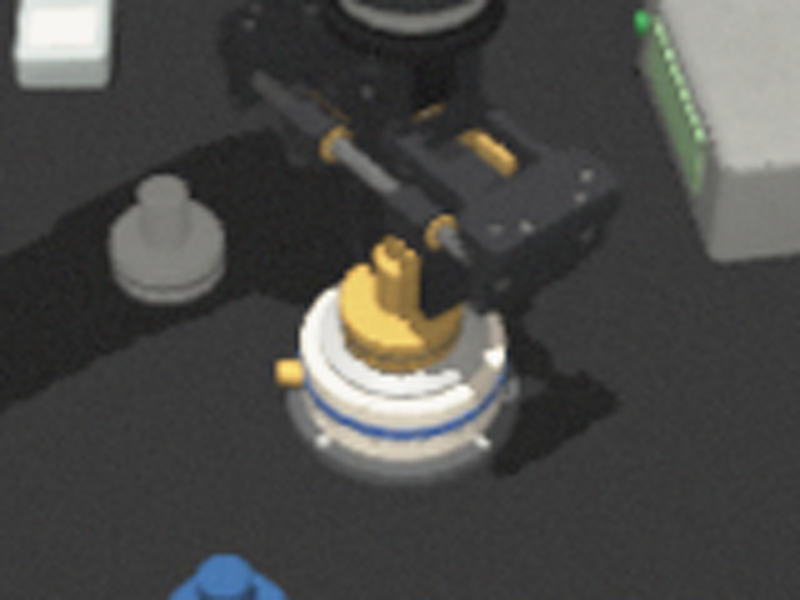

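The weight stands upright on the dome, at about (400, 315) in the crop, nearly centred. I'm opening wide and rising straight up.

Emit:
move_arm([
  [[0,0,0,0,0,0,0.6],[0,0,0,0,0,0,0.8],[0,0,0,0,0,0,0.8],[0,0,0,0,0,0,0.8],[0,0,0,0,0,0,0.8]],
])

```text
clock: 10.4
tool_pos: [0.6012, 0.0577, 0.0965]
eef_rot: [0.809, -0.588, 0.004, -0.001]
contact_force: [-0.3, 0.2, -0.0]
opening: 0.786
```

Emit:
move_arm([
  [[0,0,0,0,0,0.01,0.8],[0,0,0,0,0,0.02,0.8],[0,0,0,0,0,0.03,0.8],[0,0,0,0,0,0.03,0.8],[0,0,0,0,0,0.03,0.8]],
])

```text
clock: 10.9
tool_pos: [0.5975, 0.0572, 0.2186]
eef_rot: [0.809, -0.587, 0.001, 0.002]
contact_force: [0.3, 0.0, 0.3]
opening: 0.799
```

Emit:
move_arm([
  [[0,0,0,-0.03,-0.03,0.01,0.8],[0,0,0,-0.03,-0.03,0,0.8],[0,0,0,-0.03,-0.03,0,0.8],[0,0,0,-0.03,-0.03,0,0.8],[0,0,0,0,0,0,0.8]],
])

```text
clock: 11.4
tool_pos: [0.4772, -0.0642, 0.2383]
eef_rot: [0.81, -0.587, 0.008, -0.004]
contact_force: [1.3, -0.6, -0.9]
opening: 0.796
```

```bash
sed 's/\[.606,-.187\]/[.598,.057]/; s/ring(.028,0),ring(.028,.02)/ring(.028,.06),ring(.028,.08)/; s/ring(.012,.02),ring(.012,.05)/ring(.012,.08),ring(.012,.11)/; s/x0,.02\]/x0,.08]/; s/("top","side","wrist")/("top","side")/' fit.py > fit3.py; python3 f2.py s5.png; python3 fit3.py; python3 a.py | grep -E "^(top|side|steel|blue|flask)"
```

```text
11.4 [ 0.4772 -0.0642  0.2383] [ 0.8099 -0.5865  0.0076 -0.0037] [ 1.3214 -0.6214 -0.9086]
brass_weight 0.56 [212.0, 328.4] expect [158.0435 327.1148]
top [0.5954 0.0532] 92.59607843137255 480
side [0.597  0.0519] 297.2627450980392 440
[ 0.4836 -0.0582  0.2382]
top [ 0.489 -0.03   1.088]
steel_weight 0.62 [255. 230.] [0.523 0.184 0.025]
steel_weight 0.57 [231. 276.] [0.582 0.072 0.025]
flask 0.96 [254. 153.] [0.526 0.376 0.013]
side [ 0.305 -0.67   0.861]
steel_weight 0.64 [200. 281.] [0.522 0.163 0.025]
blue_weight 0.74 [274. 290.] [ 0.471 -0.055  0.025]
```

View pics/s5.png

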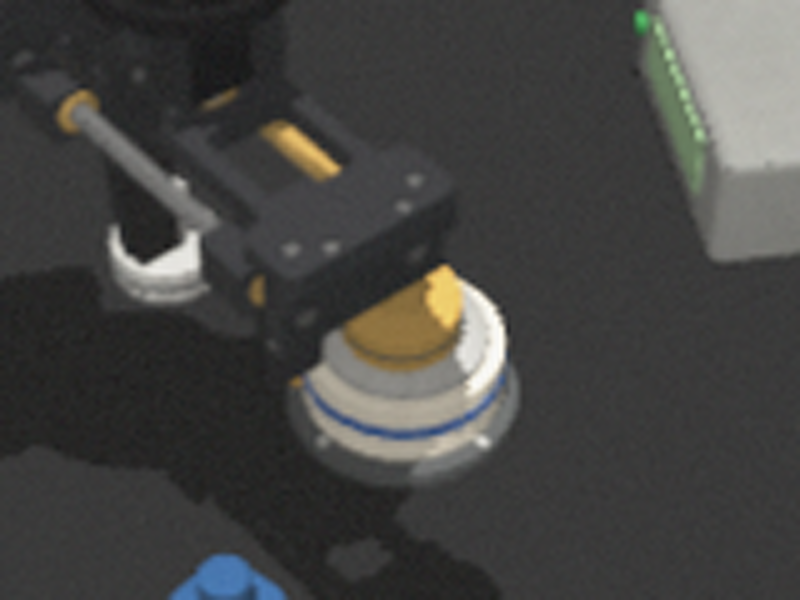

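The weight stands on the dome, at about (403, 320) in the crop, partly hidden by the raised gripper, and steel and blue are in place. The top fit puts the weight about 5 mm off the crown, which is within tolerance. I'll wait a moment, check that it is still, and hand in.

Emit:
move_arm([
  [[0,0,0,0,0,0,0.8],[0,0,0,0,0,0,0.8],[0,0,0,0,0,0,0.8],[0,0,0,0,0,0,0.8],[0,0,0,0,0,0,0.8]],
])

```text
clock: 12.8
tool_pos: [0.4822, -0.0593, 0.2377]
eef_rot: [0.812, -0.584, 0.009, -0.006]
contact_force: [-0.1, -0.5, 0.3]
opening: 0.802
```

```bash
python3 fit3.py; python3 -c "
from plant import r
print(r.get_state()['qd'],r.finish_job())"
```

```text
top [0.5954 0.0532] 92.59607843137255 480
side [0.597  0.0519] 303.2627450980392 432
[ 0.4822 -0.0593  0.2377]
the job is handed in; nothing more can be done
[-0.00055281  0.00078851 -0.00139807 -0.00235217  0.00060975 -0.00195073
 -0.00171455] None
```

I picked up the brass weight by its grip, lifted it clear of the bench and set it down slowly on the sensor's dome. I released it, backed the arm off and handed the job in at about 13 s on the robot's clock.

**Brass weight:** The last top-view fit puts it at (0.595, 0.053), against a crown measured at (0.598, 0.057), so about 5 mm off and within the 15 mm limit. The fit gave the same result about a second earlier, so it was not moving. It stood upright in the pictures, but I did not measure its lean.

**Side view:** The gripper partly hid the weight in this view. The fit there was poor, though it also gave about 5 mm.

**Bystanders:** The flask and the blue weight were found within about 5 mm of where they started, each in one view only. The steel weight was within about 3 mm in the top view. The side view's network put it about 11 mm off, but the gripper was partly covering it there. The arm never went near any of them.

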